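Switch on the bench power under its push-latch lid

TASK

Switch on the workshop bench's power box: press the ribbed pad on its closed lid once so that the push-latch lets the lid spring open, press the raised half of the big rocker inside (the half away from the robot) until it tips over, then push the lid back down and press it until the latch holds it shut. Use only fingertip pushes: never grip or pull the lid or touch its inside, pick nothing up, and leave the tools and parts on the bench where they are.

Things in the scene. Friction and masses are not known exactly. Their poses are not given: they have to be found in the camera images.
- power_box: Grey power box bolted to the bench: case 150 x 132 mm, walls 66 mm high, overlapping lid 164 x 130 mm with its top at 82 mm when shut. Origin: centre of underside, z up. x runs along the lid's hinge; hinge on the +y side, lid's free edge on the -y side (y = -68 mm); sockets on the -x and +x faces, feet out to x = +-100 mm. It stands left or right on the bench, the parts tray on the other side.
- lid (a joint): Lid angle, rad. 0 = shut and latched (level), grows as it opens; a damped spring swings it in about 2 s to its stop at 1.75, upright and leaning 10 degrees back. Push-push latch: press the shut lid about 7 mm down to a firm stop (-0.058; some 2 N at the pad) and let go: it opens. Push the open lid (1 to 3 N near its free edge) down to the same stop and let go: it latches at 0.
- lid_press (a point): Middle of the black ribbed press pad (60 x 20 mm) on the lid's outer face, right over the latch, 119 mm from the hinge line, 22 mm from the free edge; 82 mm above the bench when shut; moves with the lid. Axes: x along the hinge, z out of the outer face (up when shut), y towards the hinge.
- lid_hinge (a point): Middle of the lid's hinge line, 74 mm above the bench; stays put, its axes turn with the lid as those of lid_press. The lid's outer face lies 8 mm outside this line (along z here) and the lid reaches 141 mm from it; upright, its edge stands about 213 mm above the bench.
- lid_lining: Pale lining on the inner face of the lid with the steel latch tongue (40 mm wide, reaching 44 mm in from the lid's outer face) near the free edge. Not to be touched. Origin at the hinge.
- deck (a point): Middle of the switch deck, the floor of the well under the lid, 40 mm above the bench; axes as the box. The well is 140 mm (x) by 122 mm (y), its walls rise 26 mm above the deck (34 mm at the hinge). On the deck: the rocker, and in a row 37 mm towards +y two fuse caps, a stud and a lamp, at most 12 mm high.
- rocker (a joint): Angle of the rocker switch, rad: 0 = off (half towards the box's +x raised), 0.24 = on (that half down). It snaps over at 0.12 and stays in either position; about 3 N on the raised half tips it.
- rocker_raised (a point): Middle of the upper face of the rocker's raised half, 20 mm from the pivot towards the box's +x; about 57 mm above the bench when off, 52 mm when on. The black paddle is 60 mm (along the box's x) by 33 mm, its pivot 50 mm above the bench at box x = 0, y = -12 mm.
- parts_tray: Open steel parts tray fixed on the bench, 150 x 200 x 45 mm, holding a wheel hub and a cassette; origin centre of underside. Bystander.
- wheel_hub: Aluminium bicycle hub lying in the tray, 58 mm across, 90 mm long; bystander. Origin under its middle.
- cassette: Steel sprocket cassette lying in the tray, 96 mm across, 34 mm high; bystander. Origin centre of underside.
- oil_bottle: White oil bottle with black cap, 44 mm across, 125 mm high, standing about 55 mm beyond the lid's free edge; bystander. Origin centre of underside.
- cone_wrench: Flat wrench, 130 mm long, lying on the bench on the box's -x side; bystander.
- tyre_lever: Black tyre lever, 110 mm long, 8 mm high, lying on the bench on the box's +x side; bystander.
- spoke_jar: Clear jar, 80 mm across, 108 mm high, with spokes standing out of it up to 240 mm; bystander beyond the middle of the bench. Origin centre of underside.
- grease_tub: White tub with grey cap, 68 mm across, 55 mm high, near the robot; bystander. Origin centre of underside.
There are look-alikes about, which are no part of the job. Leave any green or turquoise look-alike of the power_box alone.

How it is judged:
On the way, in this order (a step that is already met when the one before it is completed fails the run):
1. the latch is released and the lid has sprung open (value of joint lid above 1.5 rad), for 0.2 s.
2. with the lid open, the rocker is tipped over to on (value of joint rocker above 0.2 rad and value of joint lid above 1.2 rad), for 0.2 s.
3. the lid is pressed down shut with the rocker on (value of joint lid below 0.02 rad and value of joint rocker above 0.2 rad), for 0.1 s.
At the end, for the whole second after the job is handed in: The rocker is on (joint above 0.2 rad) and the lid is shut and held by its latch alone (joint within 0.02 rad of 0, nothing pressing on it) (all of step 3 and value of joint lid above -0.02 rad); the robot touches nothing.
It fails at once if the lid's lining or latch tongue is gripped, pulled or pushed by the fingers (over 2 N) (contact force between lid_lining and the fingers above 2 N).
It fails at once if a tool or part standing on the bench is moved by more than 25 mm or lifted (distance of any of oil_bottle, cone_wrench, tyre_lever, spoke_jar, grease_tub, wheel_hub, cassette from where it was at the start of the episode above 0.025 m).
It fails at once if the oil bottle, the spoke jar or the grease tub is tipped (angle between any of oil_bottle, spoke_jar, grease_tub's own z axis and vertical above 0.35 rad).
It also fails if it takes over 58 s, if anything falls off the work surface, if the arm or the gripper's body presses on something with over 40 N, if the wrist force passes 120 N, or if a joint passes its speed limit or range.

ROBOT

A 7-joint arm with a two-finger parallel gripper is mounted at the origin on the work surface. World frame = base frame: x ahead of the robot, y to its left, z up, the work surface at z = 0. Lengths are in m, angles in rad, forces in N, time in s.
With the tool pointing down it reaches from about 0.4 to 0.875 m from the base axis. Payload 19.3 kg.
Tool frame: the origin (TCP) lies at the very end of the fingers, on their centre line; the grasp point (between the pads) lies bot.pinch_z behind it (bot.pinch_z is the distance from the TCP to the grasp point, in m); z points along the fingers, y is the line along which they close (so a half turn about z gives the same grasp; the last joint's range is limited). The gripper opens to 85 mm and grips with 20 to 120 N. Pads are 22 mm wide; open, the fingers measure 114 mm over their backs; the gripper's body (76 mm by 85 mm) begins 54 mm behind the grasp point. The pads swing forward as they close: fully open they stand 13 mm farther back than shut.
Start: joints at [-1.224, 0.521, -0.036, 1.599, 0.021, 1.021, -0.113], TCP at [0.253, 0.571, 0.196] pointing down, gripper open.
Joint ranges: [-2.91, 2.91], [-0.3, 2.13], [-1.5, 1.42], [0.17, 2.43], [-1.26, 4.41], [0.16, 1.93], [-2.52, 2.52]. Speed limits (rad/s): [1.89, 1.89, 2.39, 2.39, 3.01, 3.01, 3.01].

INTERFACE

Orientations are given as [roll, pitch, yaw] about the fixed x, y, z axes, in that order (R = Rz(yaw) Ry(pitch) Rx(roll)).
In Python, from workcell import bot, grab_frame, ticket gives the robot as it stands.
- The arm moves only by the tool arm_command, never from a script. Its argument "commands" is a list of rows, each a list of 3 entries, a list of its own where there are three numbers: the shift along the world's x, y, z in mm, then the turn about the world's z in rad, then the gripper command: -1 is fully open, 1 is shut, values between are in proportion. In form: [[[tx, ty, tz], roll, fingers], ...]. A call has 1 to 20 rows; each row shifts and turns the commanded pose from where the row before left it; what a row does not reach is not made up. A row lasts 1/10 s, in which the tool goes at most 50 mm and 8.59 degrees, less where a joint would pass 70% of its speed; a pose out of reach is approached as far as the arm can. A call with a gripper value outside its range is refused whole. The fingers move at their own pace and stop on an object; "newtons" is the grip in N (left out, the last holds). Time passes only in rows, so rows that do not move let the fingers close. It gives the time, the measured TCP pose, the force, the opening and the grip force at its end, in the units of the state.
- bot.observe(): the state, without advancing time (a new reading comes with each control period).
- grab_frame(name): name is "side" or "top" or "wrist"; returns a dict with "image" (420x560x3 uint8, red, green, blue), "vertical_fov" (degrees; the focal length in pixels is half the picture's height over the tangent of half this angle, whatever the lens; pixels are square), "cx", "cy" (the principal point, pixels), "k1" (the pictures are not rectified: a ray, as slopes to the right and down, at radius r is drawn at 1 + k1 r^2 times it, then the intrinsics apply), "R" (3x3) and "t" (3): a world point X has camera coordinates R X + t. Camera axes: x right, y down, z forward; pixel columns grow to the right and rows downward; lengths in m; the calibration is good to about 2 mm. A picture is of the moment at which its call begins. There is no depth.
- ticket.job_done(): hands the job in; it is judged then, once.
The state is a dict: "clock": time; "qpos": joint angles; "qd": joint speeds; "joint_efforts": joint torques, N m; "position": TCP position; "tool_rot": TCP orientation; "force": force on the tool from outside, world axes, zero at the start; "moment": the same for the moment, N m; "grip_width": finger opening in m; "finger_force": force on a finger pad.
Only numpy, scipy, OpenCV 4.12 (cv2) and the standard library are available. Lean on these libraries where they do the work, as an engineer would, in place of code of your own. Each camera call takes 0.05 s, during which the arm holds its last target. There are 200 camera calls.

## Working session

There is one attempt and no reset: what is moved stays moved. The work goes in short steps, Python scripts to look and compute and a tool call to move; the robot and the scene stay as the last step left them, time stands still between calls to the robot, and variables do not carry over. Pictures are saved under pics/ and viewed, at most 13 in all, crops included, and the job is handed in when it is done.

Besides the shell and the picture viewer there is one more tool, called as a command line: name --argument value ..., lists and objects as JSON in quotes. arm_command: Moves the arm, as the interface text tells. Its arguments: {"type":"object","properties":{"commands":{"type":"array"},"newtons":{"type":"number"}},"required":["commands"]}

```bash
mkdir -p pics
cat > h.py <<'E'
import numpy as np, cv2, json
from workcell import bot, grab_frame, ticket
def snap(n,f):
    d=grab_frame(n); cv2.imwrite(f,d["image"][:,:,::-1]); 
    np.savez(f+".npz",**d); return d
def ray(d,u,v):
    f=210/np.tan(np.radians(float(d["vertical_fov"]))/2)
    p=np.array([(u-d["cx"])/f,(v-d["cy"])/f]); q=p.copy()
    for _ in range(30): q=p/(1+d["k1"]*(q@q))
    R=d["R"]; return -R.T@d["t"], R.T@np.array([q[0],q[1],1])
def onz(d,u,v,z):
    c,r=ray(d,u,v); return c+r*(z-c[2])/r[2]
def proj(d,X):
    f=210/np.tan(np.radians(float(d["vertical_fov"]))/2)
    c=d["R"]@np.array(X)+d["t"]; q=c[:2]/c[2]; q=q*(1+d["k1"]*(q@q))
    return q*f+[d["cx"],d["cy"]]
E
python3 -c "
from h import *
for n in ('top','side'):
    d=snap(n,f'pics/{n}0.png'); print(n,-d['R'].T@d['t'],d['R'][2])
print(bot.observe(),bot.pinch_z)"
```

```text
top [ 0.32973397 -0.13383998  1.0988321 ] [ 0.15863543  0.03194735 -0.98682023]
side [ 0.40210279 -1.14723531  0.99015408] [ 0.06942471  0.75652245 -0.65027224]
{'clock': 0.1, 'qpos': array([-1.22415604,  0.52197356, -0.03631056,  1.59990493,  0.02119993,
        1.02111451, -0.1128237 ]), 'qd': array([ 0.00071133, -0.00084174,  0.00038574, -0.00204194, -0.00058164,
       -0.0011913 ,  0.00020595]), 'joint_efforts': array([ 5.03505289e-03, -9.28482771e+01,  1.98491625e+00, -3.70534372e+01,
        1.81869837e-02,  5.44826893e-03, -4.84113127e-05]), 'position': array([0.25295728, 0.57117147, 0.19578806]), 'tool_rot': array([-3.14058028e+00,  7.86811040e-05,  2.72470222e+00]), 'force': array([ 0.01964209,  0.9265195 , -0.70728647]), 'moment': array([ 0.00536747, -0.00052388, -0.01820736]), 'finger_force': 0.0, 'grip_width': 0.0855842655264928} 0.0187
```

View pics/top0.png

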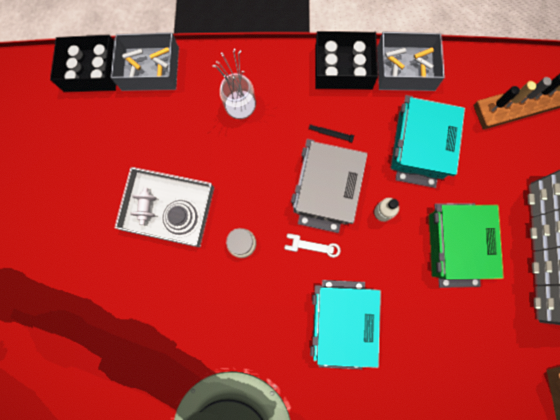

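View pics/side0.png

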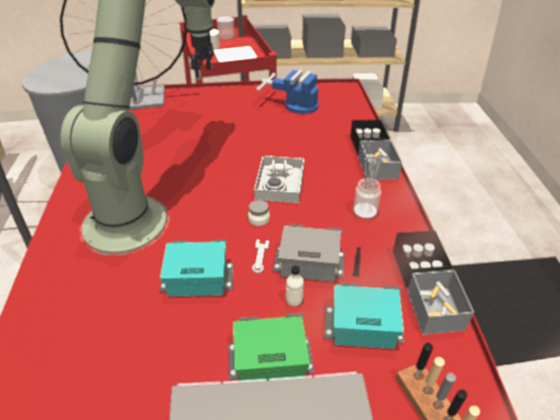

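The only grey box is at top (330,182), with its pad at (350,185). The turquoise boxes at (428,138) and (346,325) and the green one at (468,242) are look-alikes. The grey one fits: it has the oil bottle beyond its free edge (387,209), the tyre lever on its far side (+x) and the wrench on its near side. I'll confirm that in a crop.

```bash
python3 -c "
import cv2
a=cv2.imread('pics/top0.png')[115:265,230:420]; cv2.imwrite('pics/c1.png',cv2.resize(a,None,fx=4,fy=4,interpolation=cv2.INTER_CUBIC))"
```

```text
(no output)
```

View pics/c1.png

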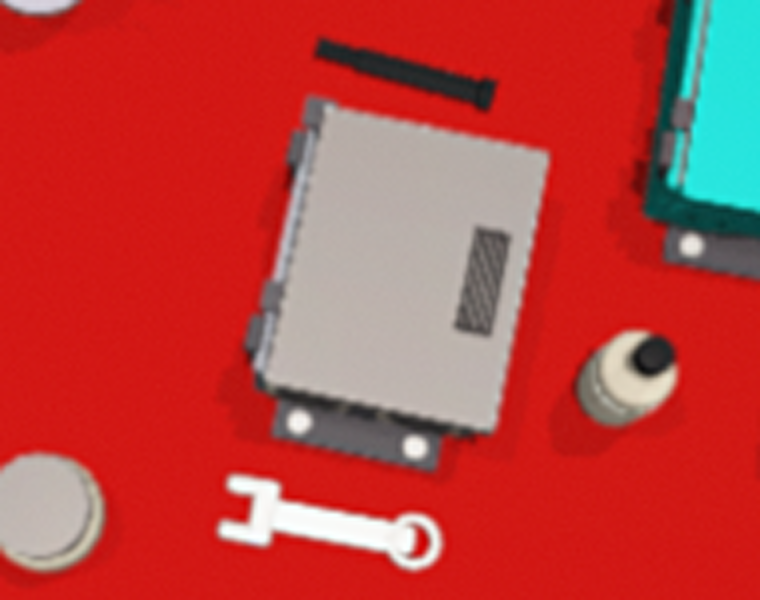

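The crop confirms the grey box: the hinge is on the left and the ribbed pad is at crop (484,281). Lid corners are at (325,104), (549,152), (495,433) and (266,385).

```bash
python3 -c "
from h import *
d=np.load('pics/top0.png.npz')
c=lambda x,y,z: onz(d,230+(x+.5)/4-.5,115+(y+.5)/4-.5,z)
P=[c(*p,.082) for p in [(325,104),(549,152),(495,433),(266,385)]]
for p in P: print(p)
print('sides',[np.linalg.norm(P[i]-P[(i+1)%4]) for i in range(4)])
pad=c(484,281,.082); print('pad',pad)
ex=(P[0]-P[3]+P[1]-P[2]); ex/=np.linalg.norm(ex); print('yaw',np.arctan2(ex[1],ex[0]))
ey=np.array([-ex[1],ex[0],0]); cen=sum(P)/4
# lid spans y from hinge+141 -> -68 edge ; lid centre y=-3 ; pad y=-46
o=cen+.003*ey; o2=pad+.046*ey
print('origin',o,o2); o=(o+o2)/2
print('rocker raised',o+.02*ex-.012*ey,'hinge',o+.073*ey)
print('bottle',c(656,354,.125))
"
```

```text
[ 0.66038819 -0.17355365  0.082     ]
[ 0.63323264 -0.30051009  0.082     ]
[ 0.4723039  -0.26774213  0.082     ]
[ 0.4979023  -0.14121664  0.082     ]
sides [np.float64(0.12982819618963676), np.float64(0.1642309346021426), np.float64(0.12908902658112476), np.float64(0.16567240400258798)]
pad [ 0.55800858 -0.26260544  0.082     ]
yaw -0.19865001210903366
origin [ 0.5665488  -0.21781462  0.082     ] [ 0.5670865  -0.21751008  0.082     ]
rocker raised [ 0.58405617 -0.23337328  0.082     ] hinge [ 0.58122391 -0.14609798  0.082     ]
bottle [ 0.50955456 -0.34856593  0.125     ]
```

arm_command --commands '[[[10,-15,20],0.044,1],[[27,-30,20],0.044,1],[[27,-30,20],0.044,1],[[27,-30,20],0.044,1],[[27,-30,20],0.044,1],[[27,-30,0],0,1],[[27,-30,0],0,1],[[27,-30,0],0,1],[[27,-30,0],0,1],[[25,-30,0],0,1],[[5,-45,0],0,1],[[5,-45,0],0,1],[[5,-45,0],0,1],[[5,-45,0],0,1],[[5,-45,0],0,1],[[5,-45,0],0,1],[[5,-45,0],0,1],[[5,-45,0],0,1],[[5,-45,0],0,1],[[5,-45,0],0,1]]' --newtons 60

```text
clock: 2.1
position: [0.5538, -0.1653, 0.2962]
tool_rot: [3.142, -0.0, 2.945]
force: [0.5, 1.2, 0.2]
grip_width: -0.0001
finger_force: 0.0
```

arm_command --commands '[[[2,-40,0],0,1],[[2,-40,-30],0,1],[[0,-18,-40],0,1],[[0,0,-40],0,1],[[0,0,-40],0,1],[[0,0,-30],0,1],[[0,0,-10],0,1],[[0,0,-5],0,1],[[0,0,0],0,1]]'

```text
clock: 3.0
position: [0.5584, -0.2617, 0.102]
tool_rot: [-3.141, 0.001, 2.945]
force: [0.1, 0.8, 0.5]
grip_width: 0.0003
finger_force: 0.0
```

```bash
python3 -c "
from h import *
d=snap('side','pics/s1.png'); e=snap('top','pics/t1.png')
a=d['image'][180:320,230:390][:,:,::-1]; b=e['image'][100:240,270:430][:,:,::-1]
cv2.imwrite('pics/m1.png',cv2.resize(np.hstack([a,b]),(800,350),interpolation=cv2.INTER_CUBIC))
o=bot.observe(); print(o['position'],o['force'])"
```

```text
[ 0.55880445 -0.26179986  0.10276486] [ 0.53070707 -0.4927298   0.18283703]
```

View pics/m1.png

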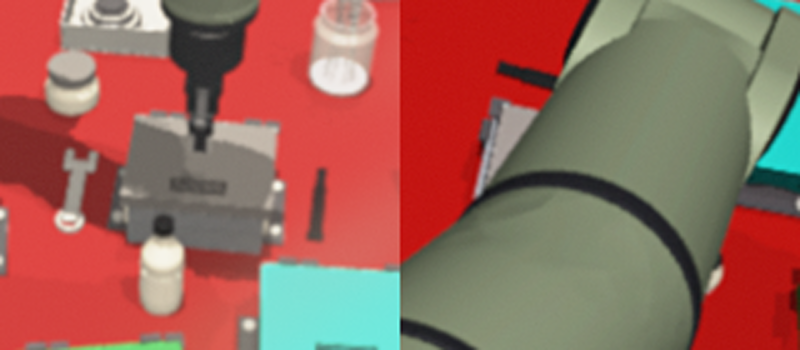

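```bash
python3 -c "
from h import *
d=np.load('pics/s1.png.npz')
f=lambda X:(proj(d,X)-[230,180])*2.5
print('tcp',f([.5588,-.2618,.1027]),'pad',f([.558,-.2626,.082]))
u,v=198/2.5+230,186/2.5+180; print(onz(d,u,v,.082)); u,v=200/2.5+230,150/2.5+180; print(onz(d,u,v,.1027))"
```

```text
tcp [198.02637278 172.42963243] pad [196.48505173 186.5986657 ]
[ 0.55975176 -0.26182916  0.082     ]
[ 0.56542057 -0.2274717   0.1027    ]
```

```bash
python3 -c "
import cv2
a=cv2.imread('pics/s1.png')[200:270,270:350]; cv2.imwrite('pics/z1.png',cv2.resize(a,None,fx=8,fy=8,interpolation=cv2.INTER_CUBIC))"
```

```text
(no output)
```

View pics/z1.png

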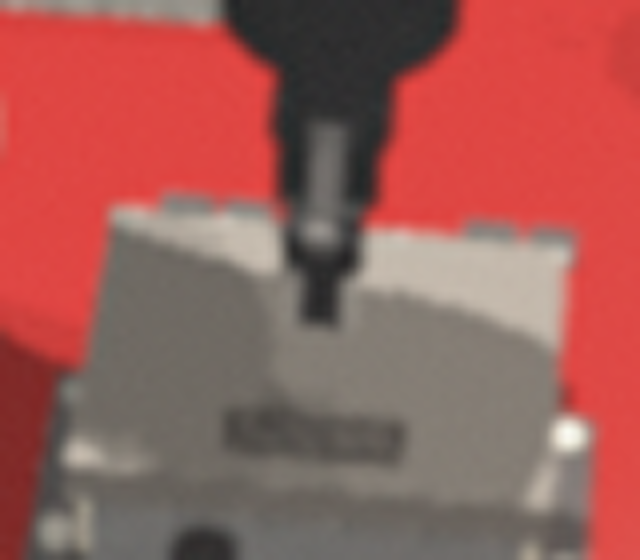

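```bash
python3 -c "
from h import *
d=snap('wrist','pics/w1.png'); print(proj(d,[.5588,-.2618,.1027]),proj(d,[.558,-.2626,.082]))"
```

```text
[272.04148847 237.98789133] [270.75974584 225.53375497]
```

View pics/w1.png

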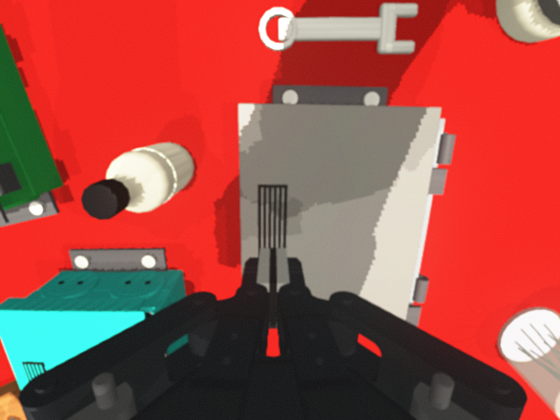

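The wrist view shows the grey fingertip pads end at (272,247), in line with the press pad at (272,215) and consistent with the calibration. Now I'll press slowly.

arm_command --commands '[[[0,-1,-8],0,1],[[0,0,-8],0,1],[[0,0,-4],0,1],[[0,0,-3],0,1],[[0,0,-3],0,1],[[0,0,-2],0,1],[[0,0,0],0,1]]'

```text
clock: 3.85
position: [0.5579, -0.2624, 0.0731]
tool_rot: [3.142, -0.0, 2.945]
force: [0.8, 0.2, -0.2]
grip_width: 0.0001
finger_force: 0.0
```

arm_command --commands '[[[0,0,-2],0,1],[[0,0,-1],0,1],[[0,0,0],0,1]]'

```text
clock: 4.15
position: [0.558, -0.2625, 0.0702]
tool_rot: [-3.142, -0.0, 2.945]
force: [0.3, 0.3, -0.1]
grip_width: 0.0003
finger_force: 0.0
```

```bash
python3 -c "
from h import *
d=snap('side','pics/s2.png'); print(bot.observe()['force'])
w=snap('wrist','pics/w2.png')
a=d['image'][200:270,270:350][:,:,::-1]; b=w['image'][150:290,200:360][:,:,::-1]
cv2.imwrite('pics/z2.png',np.hstack([cv2.resize(x,(400,350),interpolation=cv2.INTER_CUBIC) for x in (a,b)]))"
```

```text
[ 1.08191685  0.4175059  -0.38236304]
```

View pics/z2.png

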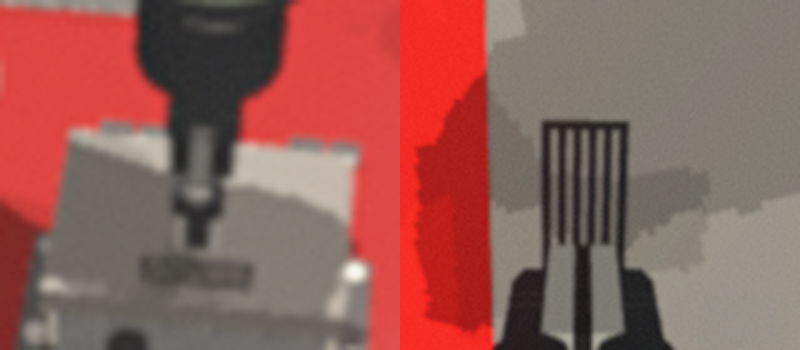

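No contact force yet. Both views put the visible tip about 20 mm above the reported TCP. I'll keep going in small steps until I feel contact.

arm_command --commands '[[[0,0,-2],0,1],[[0,0,-2],0,1],[[0,0,-2],0,1],[[0,0,0],0,1]]'

```text
clock: 4.65
position: [0.5579, -0.2624, 0.064]
tool_rot: [3.142, -0.0, 2.945]
force: [-1.4, -0.5, 0.1]
grip_width: -0.0002
finger_force: 0.0
```

arm_command --commands '[[[0,0,-1],0,1],[[0,0,-1],0,1],[[0,0,0],0,1]]'

```text
clock: 4.95
position: [0.558, -0.2625, 0.0622]
tool_rot: [-3.142, -0.0, 2.945]
force: [-0.8, 0.1, -0.7]
grip_width: 0.0002
finger_force: 0.0
```

arm_command --commands '[[[0,0,-1],0,1],[[0,0,-1],0,1],[[0,0,0],0,1]]'

```text
clock: 5.25
position: [0.558, -0.2625, 0.0602]
tool_rot: [3.142, -0.0, 2.945]
force: [0.5, 0.3, -0.4]
grip_width: 0.0001
finger_force: 0.0
```

arm_command --commands '[[[0,0,-1],0,1],[[0,0,-1],0,1],[[0,0,0],0,1]]'

```text
clock: 5.55
position: [0.558, -0.2625, 0.0582]
tool_rot: [3.142, -0.0, 2.945]
force: [-0.3, 0.3, -0.6]
grip_width: 0.0002
finger_force: 0.0
```

arm_command --commands '[[[0,0,-1],0,1],[[0,0,-1],0,1],[[0,0,0],0,1]]'

```text
clock: 5.85
position: [0.558, -0.2625, 0.0562]
tool_rot: [-3.142, -0.0, 2.945]
force: [0.9, 0.1, 0.2]
grip_width: 0.0003
finger_force: 0.0
```

arm_command --commands '[[[0,0,-1],0,1],[[0,0,-1],0,1],[[0,0,0],0,1]]'

```text
clock: 6.15
position: [0.558, -0.2624, 0.0541]
tool_rot: [3.142, -0.0, 2.945]
force: [0.2, 0.6, 0.7]
grip_width: -0.0
finger_force: 0.0
```

arm_command --commands '[[[0,0,-1],0,1],[[0,0,-1],0,1],[[0,0,0],0,1]]'

```text
clock: 6.45
position: [0.5579, -0.2625, 0.0521]
tool_rot: [3.142, -0.0, 2.945]
force: [-0.7, 0.0, -0.4]
grip_width: 0.0003
finger_force: 0.0
```

```bash
python3 -c "
from h import *
d=snap('side','pics/s3.png'); w=snap('wrist','pics/w3.png')
f=[]
for i in range(6): snap('wrist','/tmp/x.png'); f.append(bot.observe()['force'])
print(np.mean(f,0),np.std(f,0)); p=bot.observe()['position']; print(p,proj(d,p),proj(w,p))
a=d['image'][205:275,270:350][:,:,::-1]; b=w['image'][150:290,200:360][:,:,::-1]
cv2.imwrite('pics/z3.png',np.hstack([cv2.resize(x,(400,350),interpolation=cv2.INTER_CUBIC) for x in (a,b)]))"
```

```text
[ 0.30935895  0.06985041 -0.03413717] [0.39056349 0.63051354 0.18277135]
[ 0.5580423  -0.26247966  0.05232797] [308.10162102 262.19889162] [272.0374679  238.14573946]
```

View pics/z3.png

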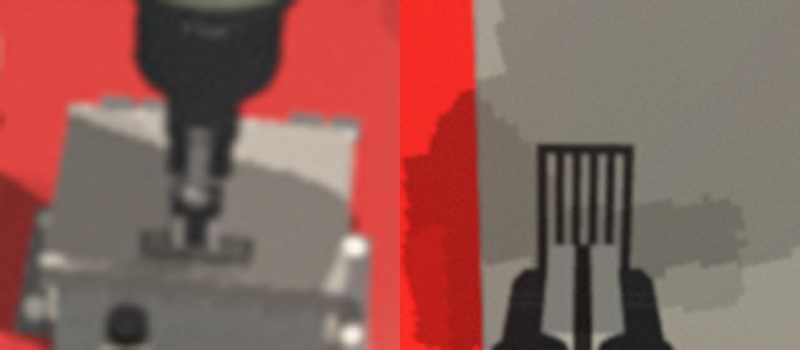

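```bash
python3 -c "
from h import *
o=np.array([.5668,-.2177,0]);t=-.1987;ex=np.array([np.cos(t),np.sin(t),0]);ey=np.array([-ex[1],ex[0],0])
B=lambda x,y,z:o+x*ex+y*ey+[0,0,z]
for n in ('w1','w2','w3'):
    d=np.load(f'pics/{n}.png.npz'); c=-d['R'].T@d['t']; print(n,'cam',c.round(4),d['R'][2].round(3),'fov',d['vertical_fov'])
    for z in (.105,.082,.065): print(z,proj(d,B(-.03,-.036,z)).round(),proj(d,B(-.03,-.056,z)).round(), 'freecorner',proj(d,B(-.082,-.068,z)).round())
d=np.load('pics/w3.png.npz'); 
for k in (0,.01,.02,.03): print(k,proj(d,[.558,-.2625,.0523+k]), proj(np.load('pics/s3.png.npz'),[.558,-.2625,.0523+k]))
"
```

```text
w1 cam [ 0.485  -0.2466  0.2794] [ 0.29  -0.058 -0.955] fov 69.88668698383705
0.105 [287. 192.] [253. 192.] freecorner [230. 100.]
0.082 [285. 183.] [255. 183.] freecorner [235. 102.]
0.065 [284. 178.] [257. 178.] freecorner [238. 103.]
w2 cam [ 0.4846 -0.2474  0.2471] [ 0.288 -0.058 -0.956] fov 69.88668698383705
0.105 [291. 209.] [251. 209.] freecorner [222.  98.]
0.082 [289. 197.] [254. 197.] freecorner [229. 101.]
0.065 [288. 190.] [255. 190.] freecorner [233. 102.]
w3 cam [ 0.4846 -0.2474  0.2291] [ 0.288 -0.058 -0.956] fov 69.88668698383705
0.105 [294. 221.] [248. 221.] freecorner [215.  96.]
0.082 [291. 206.] [252. 206.] freecorner [224.  99.]
0.065 [289. 197.] [254. 197.] freecorner [229. 101.]
0 [271.99304728 238.07398344] [308.08681132 262.21218569]
0.01 [271.96086745 244.56476637] [308.25452263 259.68037276]
0.02 [271.92516007 251.77208467] [308.42373417 257.121484  ]
0.03 [271.88531831 259.82017152] [308.59446082 254.53516068]
```

The lid is still at 82 mm and unmoved. The true fingertip end is about 28–30 mm above the reported TCP, so contact should start about here.

arm_command --commands '[[[0,0,-1],0,1],[[0,0,-1],0,1],[[0,0,0],0,1],[[0,0,0],0,1]]'

```text
clock: 7.25
position: [0.558, -0.2625, 0.0502]
tool_rot: [-3.142, -0.0, 2.945]
force: [0.1, 0.3, 0.0]
grip_width: -0.0002
finger_force: 0.0
```

arm_command --commands '[[[0,0,-1],0,1],[[0,0,-1],0,1],[[0,0,0],0,1],[[0,0,0],0,1]]'

```text
clock: 7.65
position: [0.558, -0.2625, 0.0483]
tool_rot: [-3.142, -0.0, 2.945]
force: [-0.2, -0.2, -0.2]
grip_width: 0.0001
finger_force: 0.0
```

arm_command --commands '[[[0,0,-1],0,1],[[0,0,-1],0,1],[[0,0,0],0,1],[[0,0,0],0,1]]'

```text
clock: 8.05
position: [0.558, -0.2626, 0.0463]
tool_rot: [-3.142, 0.0, 2.945]
force: [-0.1, -0.6, 0.9]
grip_width: -0.0003
finger_force: 0.4
```

Contact is at a reported z of about 0.047, an offset of about 35 mm. Now press the 7 mm to the stop.

arm_command --commands '[[[0,0,-2],0,1],[[0,0,-1],0,1],[[0,0,-1],0,1],[[0,0,0],0,1]]'

```text
clock: 8.45
position: [0.558, -0.2625, 0.0421]
tool_rot: [3.142, -0.0, 2.945]
force: [0.3, -0.2, 0.7]
grip_width: -0.0001
finger_force: 0.4
```

arm_command --commands '[[[0,0,-1],0,1],[[0,0,-1],0,1],[[0,0,0],0,1]]'

```text
clock: 8.75
position: [0.5581, -0.2625, 0.0404]
tool_rot: [3.142, 0.0, 2.945]
force: [-1.6, -0.3, 4.9]
grip_width: -0.0003
finger_force: 2.3
```

arm_command --commands '[[[0,0,-1],0,1],[[0,0,0],0,1]]'

```text
clock: 8.95
position: [0.5582, -0.2626, 0.0402]
tool_rot: [3.141, 0.0, 2.945]
force: [-4.5, 1.7, 16.6]
grip_width: 0.0
finger_force: 8.2
```

Firm stop reached at a reported z of 0.040. Release and lift clear.

arm_command --commands '[[[0,0,30],0,1],[[0,0,45],0,1],[[0,0,45],0,1],[[0,0,45],0,1],[[0,0,45],0,1],[[0,0,45],0,1],[[0,0,0],0,1],[[0,0,0],0,1],[[0,0,0],0,1],[[0,0,0],0,1],[[0,0,0],0,1],[[0,0,0],0,1],[[0,0,0],0,1],[[0,0,0],0,1],[[0,0,0],0,1],[[0,0,0],0,1],[[0,0,0],0,1],[[0,0,0],0,1],[[0,0,0],0,1],[[0,0,0],0,1]]'

```text
clock: 10.95
position: [0.5581, -0.2625, 0.2943]
tool_rot: [-3.142, 0.0, 2.945]
force: [-0.3, -0.7, -0.5]
grip_width: 0.0
finger_force: 0.0
```

```bash
python3 -c "
from h import *
d=snap('side','pics/s4.png'); w=snap('wrist','pics/w4.png')
a=d['image'][120:330,200:400][:,:,::-1]
cv2.imwrite('pics/z4.png',np.hstack([cv2.resize(a,(400,420),interpolation=cv2.INTER_CUBIC),w['image'][:,100:500][:,:,::-1]]))
o=np.array([.5668,-.2177,0]);t=-.1987;ex=np.array([np.cos(t),np.sin(t),0]);ey=np.array([-ex[1],ex[0],0])
B=lambda x,y,z:o+x*ex+y*ey+[0,0,z]
for q in ((.02,-.012,.057),(.02,-.018,.057),(.03,-.012,.059),(0,.098,.213),(-.1,0,.0)): print(q,B(*q),(proj(d,B(*q))-[200,120])*2,proj(w,B(*q))+[300,0])"
```

```text
(0.02, -0.012, 0.057) [ 0.58403774 -0.23341179  0.057     ] [232.20641536 265.92486355] [596.18860022 184.9622322 ]
(0.02, -0.018, 0.057) [ 0.58285337 -0.23929373  0.057     ] [231.95063911 268.97234658] [591.93677868 184.95744495]
(0.03, -0.012, 0.059) [ 0.59384098 -0.23538574  0.059     ] [239.45205655 265.51602169] [596.13028238 192.18918244]
(0, 0.098, 0.213) [ 0.58614472 -0.12162825  0.213     ] [228.65193581 128.06317319] [730.78596956 202.23966013]
(-0.1, 0, 0.0) [ 0.4687676  -0.19796049  0.        ] [147.99418781 280.69205543] [603.16949114  97.45236163]
```

View pics/z4.png

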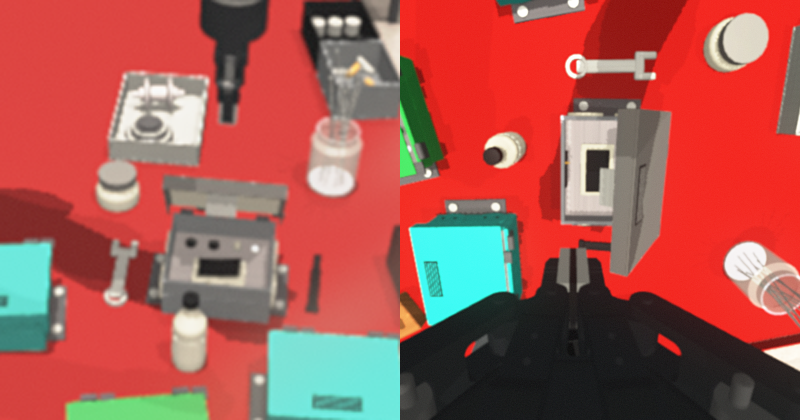

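The lid is swinging open and the black rocker sits at the predicted side pixel, crop (232,266). I'll move over the raised half, a little towards the free edge for clearance from the lid, and descend.

arm_command --commands '[[[12,10,0],0,1],[[13,11,0],0,1],[[0,0,0],0,1],[[0,0,0],0,1],[[0,0,0],0,1],[[0,0,-30],0,1],[[0,0,-40],0,1],[[0,0,-40],0,1],[[0,0,-40],0,1],[[0,0,-40],0,1],[[0,0,-30],0,1],[[0,0,-20],0,1],[[0,0,-15],0,1],[[0,0,-5],0,1],[[0,0,-5],0,1],[[0,0,0],0,1]]'

```text
clock: 12.65
position: [0.5832, -0.2417, 0.0296]
tool_rot: [-3.141, 0.001, 2.945]
force: [0.2, 0.3, -0.0]
grip_width: 0.0003
finger_force: 0.0
```

arm_command --commands '[[[0,0,-2],0,1],[[0,0,-2],0,1],[[0,0,-2],0,1],[[0,0,0],0,1]]'

```text
clock: 13.05
position: [0.5833, -0.2415, 0.0234]
tool_rot: [-3.142, 0.0, 2.945]
force: [-0.1, -0.4, 2.3]
grip_width: 0.0001
finger_force: 0.9
```

arm_command --commands '[[[0,0,-2],0,1],[[0,0,-2],0,1],[[0,0,-1],0,1],[[0,0,0],0,1]]'

```text
clock: 13.45
position: [0.5827, -0.2414, 0.018]
tool_rot: [3.142, -0.001, 2.945]
force: [-0.1, -0.4, 0.1]
grip_width: -0.0003
finger_force: 0.0
```

arm_command --commands '[[[0,0,-1],0,1],[[0,0,0],0,1]]'

```text
clock: 13.65
position: [0.5829, -0.2415, 0.0174]
tool_rot: [3.142, -0.0, 2.945]
force: [-0.9, 1.0, 3.8]
grip_width: -0.0002
finger_force: 1.7
```

It snapped over: the force dropped to zero, then rose again at the bottom. One more mm, then lift, move behind the lid and take a picture.

arm_command --commands '[[[0,0,-1],0,1],[[0,0,0],0,1],[[0,0,30],0,1],[[0,0,48],0,1],[[0,0,48],0,1],[[0,0,48],0,1],[[0,0,48],0,1],[[0,0,48],0,1],[[0,0,10],0,1],[[3,36,0],0,1],[[3,36,0],0,1],[[3,36,0],0,1],[[3,36,0],0,1],[[3,36,0],0,1],[[0,0,0],0,1]]'

```text
clock: 15.15
position: [0.5984, -0.0559, 0.2957]
tool_rot: [3.14, -0.001, 2.951]
force: [-0.0, -0.3, -0.0]
grip_width: -0.0001
finger_force: 0.0
```

```bash
python3 -c "
from h import *
d=snap('side','pics/s5.png'); w=snap('wrist','pics/w5.png')
a=d['image'][200:285,265:350][:,:,::-1]
cv2.imwrite('pics/z5.png',np.hstack([cv2.resize(a,(400,400),interpolation=cv2.INTER_CUBIC),cv2.resize(w['image'][:,70:490][:,:,::-1],(400,400))]))
o=np.array([.5668,-.2177,0]);t=-.1987;ex=np.array([np.cos(t),np.sin(t),0]);ey=np.array([-ex[1],ex[0],0])
B=lambda x,y,z:o+x*ex+y*ey+[0,0,z]
for th in (1.55,1.75):
  s,c=np.sin(th),np.cos(th)
  for x in (-.082,.082): X=B(x,.073-.141*c+.008*s,.074+.141*s+.008*c); print(th,X,(proj(d,X)-[265,200])*4.7,(proj(w,X)-[70,0])*.952)
"
```

```text
1.55 [ 0.50182331 -0.12498343  0.21513587] [ 88.9394408  -68.15503745] [ 95.65801786 101.9220921 ]
1.55 [ 0.66259645 -0.15735623  0.21513587] [371.858647   -46.51919743] [110.60520618 269.75470689]
1.75 [ 0.50733821 -0.09759477  0.21131605] [ 94.04439152 -91.25480113] [128.82314529 101.90959665]
1.75 [ 0.66811135 -0.12996756  0.21131605] [371.79075137 -70.18985282] [138.34045862 268.04258493]
```

View pics/z5.png

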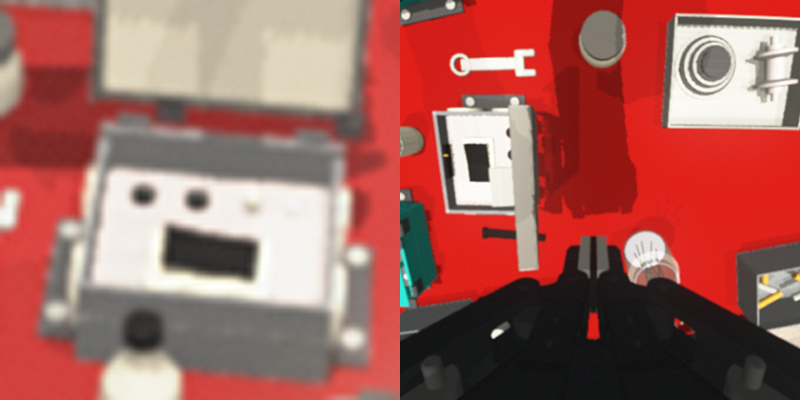

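The lid is fully open: its edge in the wrist view (536,270) matches 1.75 rad. Next I'll plan the closing arc.

```bash
python3 -c "
import numpy as np
o=np.array([566.8,-217.7,0]);t=-.1987;ex=np.array([np.cos(t),np.sin(t),0]);ey=np.array([-ex[1],ex[0],0])
th=np.r_[1.75,np.arange(1.7,.04,-.1),0.05]; s,c=np.sin(th),np.cos(th)
P=o+np.outer(73-119*c+8*s+12*s,ey)+np.outer(74+119*s+8*c-34.8,[0,0,1])
P[:,2]+=0
print(P[0]); 
for a,b,p in zip(th[1:],np.diff(P,axis=0),P[1:]): print(round(a,2),b.round(1),p.round(1))
"
```

```text
[ 589.2815226  -106.0499175   154.86835923]
1.7 [-1.1 -5.6  1.3] [ 588.2 -111.7  156.2]
1.6 [ -2.3 -11.5   1.7] [ 585.8 -123.1  157.9]
1.5 [ -2.4 -11.7   0.6] [ 583.5 -134.8  158.5]
1.4 [ -2.4 -11.8  -0.6] [ 581.1 -146.6  157.8]
1.3 [ -2.4 -11.8  -1.8] [ 578.7 -158.5  156. ]
1.2 [ -2.4 -11.7  -3. ] [ 576.4 -170.1  153. ]
1.1 [ -2.3 -11.4  -4.1] [ 574.1 -181.6  148.9]
1.0 [ -2.2 -11.1  -5.2] [ 571.8 -192.7  143.7]
0.9 [ -2.1 -10.6  -6.3] [ 569.7 -203.3  137.4]
0.8 [ -2.  -10.1  -7.2] [ 567.7 -213.3  130.1]
0.7 [-1.9 -9.4 -8.2] [ 565.8 -222.7  122. ]
0.6 [-1.7 -8.6 -9. ] [ 564.1 -231.3  113. ]
0.5 [-1.6 -7.8 -9.7] [ 562.5 -239.1  103.3]
0.4 [ -1.4  -6.8 -10.4] [ 561.1 -246.    92.9]
0.3 [ -1.2  -5.8 -10.9] [ 559.9 -251.8   82. ]
0.2 [ -1.   -4.8 -11.3] [ 559.  -256.6   70.7]
0.1 [ -0.7  -3.7 -11.6] [ 558.2 -260.3   59. ]
0.05 [-0.3 -1.4 -5.9] [ 557.9 -261.7   53.1]
```

arm_command --commands '[[[0,0,-30],0,1],[[0,0,-40],0,1],[[0,0,-40],0,1],[[0,0,-28],0,1],[[0,0,0],0,1]]'

```text
clock: 15.75
position: [0.5958, -0.0627, 0.1549]
tool_rot: [-3.14, -0.006, 2.943]
force: [0.3, 0.9, 1.0]
grip_width: -0.0002
finger_force: 0.0
```

arm_command --commands '[[[-2,-10,2],0,1],[[-2,-10,0],0,1],[[-2,-10,0],0,1],[[-1,-7,0],0,1],[[-1,-6,0],0,1],[[-1,-6,1],0,1],[[-1,-6,1],0,1],[[-1,-6,1],0,1],[[-1,-6,0],0,1],[[0,0,0],0,1]]'

```text
clock: 16.75
position: [0.5859, -0.1296, 0.1634]
tool_rot: [-3.141, 0.0, 2.944]
force: [-0.1, 0.9, 1.1]
grip_width: -0.0002
finger_force: 0.4
```

arm_command --commands '[[[-1,-6,-2],0,1],[[-2,-6,-1],0,1],[[-1,-6,-1],0,1],[[-2,-6,-1],0,1],[[-1,-5,-2],0,1],[[-1,-6,-1],0,1],[[-1,-6,-2],0,1],[[-1,-6,-2],0,1],[[-1,-6,-2],0,1],[[-1,-5,-2],0,1],[[-1,-5,-3],0,1],[[0,0,0],0,1]]'

```text
clock: 17.95
position: [0.5727, -0.1924, 0.1439]
tool_rot: [-3.141, -0.0, 2.944]
force: [0.9, 0.7, 0.9]
grip_width: -0.0003
finger_force: 0.3
```

arm_command --commands '[[[-1,-5,-3],0,1],[[-1,-5,-3],0,1],[[-1,-5,-4],0,1],[[-1,-5,-4],0,1],[[-1,-5,-4],0,1],[[-1,-5,-4],0,1],[[-1,-4,-4],0,1],[[-1,-4,-5],0,1],[[-1,-4,-5],0,1],[[-1,-4,-5],0,1],[[-1,-4,-5],0,1],[[0,-3,-5],0,1],[[0,0,0],0,1]]'

```text
clock: 19.25
position: [0.5616, -0.245, 0.0925]
tool_rot: [-3.141, -0.001, 2.944]
force: [0.2, -0.2, 0.0]
grip_width: -0.0003
finger_force: 0.2
```

arm_command --commands '[[[-1,-3,-5],0,1],[[-1,-3,-5],0,1],[[-1,-3,-5],0,1],[[0,-3,-5],0,1],[[-1,-2,-6],0,1],[[0,-2,-6],0,1],[[0,-1,-6],0,1],[[0,0,0],0,1]]'

```text
clock: 20.05
position: [0.5575, -0.2616, 0.0544]
tool_rot: [-3.142, -0.001, 2.945]
force: [-0.9, 0.1, 1.2]
grip_width: -0.0004
finger_force: 0.3
```

arm_command --commands '[[[0,0,-4],0,1],[[0,0,-3],0,1],[[0,0,-2],0,1],[[0,0,-2],0,1],[[0,0,0],0,1]]'

```text
clock: 20.55
position: [0.558, -0.2614, 0.0441]
tool_rot: [3.142, -0.0, 2.945]
force: [0.7, -0.7, 0.4]
grip_width: 0.0
finger_force: 0.4
```

arm_command --commands '[[[0,0,-2],0,1],[[0,0,-1],0,1],[[0,0,-1],0,1],[[0,0,0],0,1]]'

```text
clock: 20.95
position: [0.5581, -0.2615, 0.0405]
tool_rot: [-3.142, 0.0, 2.945]
force: [-1.1, 0.2, 4.2]
grip_width: -0.0003
finger_force: 2.2
```

arm_command --commands '[[[0,0,-1],0,1],[[0,0,0],0,1]]'

```text
clock: 21.15
position: [0.5582, -0.2616, 0.0402]
tool_rot: [3.141, 0.0, 2.945]
force: [-5.0, 2.8, 17.5]
grip_width: 0.0001
finger_force: 8.2
```

The stop is reached, same as on opening. Release and lift clear, then check.

arm_command --commands '[[[0,0,20],0,1],[[0,0,40],0,1],[[0,0,45],0,1],[[0,0,45],0,1],[[0,0,45],0,1],[[0,0,45],0,1],[[0,0,0],0,1],[[0,0,0],0,1],[[0,0,0],0,1],[[0,0,0],0,1],[[0,0,0],0,1],[[0,0,0],0,1],[[0,0,0],0,1],[[0,0,0],0,1],[[0,0,0],0,1]]'

```text
clock: 22.65
position: [0.558, -0.2615, 0.2793]
tool_rot: [-3.142, 0.0, 2.945]
force: [-0.4, -0.5, -0.8]
grip_width: 0.0002
finger_force: 0.0
```

```bash
python3 -c "
from h import *
d=snap('side','pics/s6.png'); w=snap('wrist','pics/w6.png')
a0=cv2.imread('pics/side0.png').astype(int); a=d['image'][:,:,::-1].astype(int)
print('lid region diff vs start',abs(a0-a)[225:280,275:345].mean(), 'open was',abs(a0-cv2.imread('pics/s4.png'))[225:280,275:345].mean())
a=d['image'][120:330,200:400][:,:,::-1]
cv2.imwrite('pics/z6.png',np.hstack([cv2.resize(a,(400,420),interpolation=cv2.INTER_CUBIC),w['image'][:,100:500][:,:,::-1]]))
print(bot.observe()['force'])"
```

```text
lid region diff vs start 24.644329004329006 open was 33.8987012987013
[ 0.94985073  0.82835657 -0.27162894]
```

View pics/z6.png

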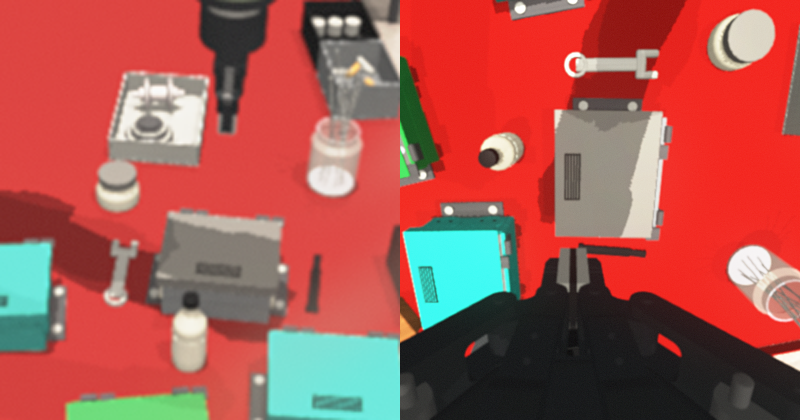

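The lid is shut, with its pad at crop (218,268), and the arm is clear. The bystanders have not moved.

```bash
python3 -c "
from workcell import ticket
print(ticket.job_done())"
```

```text
the job is handed in; nothing more can be done
None
```

The job is handed in at about 23 s of the 58 s allowed: the lid sprang open, the rocker tipped to on (known by feel: the force dropped, then bottomed out), and the lid is latched shut with the arm clear and no tools or parts visibly moved; no verdict was returned.

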